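Line up the food tins by height on the display board

ROBOT

A 6-joint arm with a two-finger parallel gripper is mounted at the origin on the work surface. World frame = base frame: x ahead of the robot, y to its left, z up, the work surface at z = 0. Lengths are in m, angles in degrees, forces in N, time in s.
With the tool pointing down it reaches from about 0.375 to 0.9 m from the base axis. Payload 3.1 kg.
Tool frame: the origin (TCP) lies on the front face of the gripper's body, between the roots of the fingers; the fingertips stand 70 mm ahead of it and the grasp point (between the pads) lies 51 mm ahead of it (bot.tip_extent is the distance from the TCP to the fingertips, in m); z points along the fingers, x is the direction in which the jaws open and shut, and the axes are right-handed (so a half turn about z gives the same grasp; the last joint's range is limited). The gripper opens to 87 mm and grips with 3 to 60 N. Pads are 19 mm wide; open, the fingers measure 117 mm over their backs; the gripper's body (75 mm by 190 mm) begins 51 mm behind the grasp point.
Start: joints at [66.434, 30.224, 82.088, -0, 67.689, -10.227], TCP at [0.144, 0.608, 0.292] pointing down, gripper open.
Joint ranges: [-176.69, 176.69], [-43.24, 126.21], [12.49, 139.97], [-82, 262], [0, 151.66], [-163.58, 163.58]. Speed limits (degrees/s): [159.86, 159.86, 180, 180, 180, 180].

INTERFACE

Orientations are given as a 3x3 rotation matrix whose columns are the frame's x, y, z axes.
In Python, from rig import bot, viewer, ticket gives the robot as it stands. The module is installed in compiled form; this text tells all that it offers.
- The arm moves only by the tool arm_command, never from a script. Its argument "targets" is a list of rows, each an object with "rot": the turn, a rotation vector about the tool's x, y, z in degrees, a list of three; "offset": the shift along the tool's x, y, z in cm, a list of three; "gripper": the closure, from 0 (fully open) to 1 (shut). A call has 1 to 8 rows; each row is the pose to reach, as a shift and turn from the pose commanded when the call began, along the tool's axes at that moment; what a row does not reach only later rows make up. A row lasts 1/10 s, in which the tool goes at most 50 mm and 8.59 degrees, less where a joint would pass 70% of its speed; a pose out of reach is approached as far as the arm can. A call with a gripper value outside its range is refused whole. The fingers move at their own pace and stop on an object; the grip force is fixed at half the most. Time passes only in rows, so rows that repeat a pose let the fingers close. It gives the time, the measured TCP pose, the force and the opening at its end, in the units of the state.
- bot.read_state(): the state, without advancing time (a new reading comes with each control period).
- viewer.capture(name): name is "scene" or "top"; returns a dict with "frame" (420x560x3 uint8, red, green, blue), "fx", "fy", "cx", "cy" (pixels), "D" ([k1, k2, p1, p2, k3] as OpenCV has them; the pictures are not rectified), "view" (4x4, takes a point from world to camera coordinates). Camera axes: x right, y down, z forward; pixel columns grow to the right and rows downward; lengths in m; the calibration is good to about 2 mm. A picture is of the moment at which its call begins. There is no depth.
- ticket.hand_in(): hands the job in, once; it reports no verdict.
The state is a dict: "time_s": time; "joint_positions": joint angles; "qvel": joint speeds; "tau": joint torques, N m; "position": TCP position; "tcp_rot": TCP orientation; "force": force on the tool from outside, world axes, zero at the start; "moment": the same for the moment, N m; "opening": opening from 0.0 (shut) to 1.0 (fully open).
Only numpy, scipy, OpenCV 4.12 (cv2) and the standard library are available. Lean on these libraries where they do the work, as an engineer would, in place of code of your own. Each camera call takes 0.05 s, during which the arm holds its last target. There are 200 camera calls.

TASK

Stand the four tins upright on the white board, one centred on each mark, in order of height: the shortest on the mark next to the green block, rising to the tallest next to the black block. Set each tin down rather than dropping it, and leave the jar and the two cartons where they are.

Things in the scene. Friction and masses are not known exactly. Their poses are not given: they have to be found in the camera images.
- blue_tin: Loose steel food tin with a blue label and a blue lid with a small bright metal disc at its centre; plain upright cylinder, 66 mm diameter, 40 mm tall, 0.1 to 0.4 kg. Origin: centre of its underside, z up along its axis.
- yellow_tin: Loose steel food tin with a yellow label and a yellow lid with a small bright metal disc at its centre; plain upright cylinder, 56 mm diameter, 62 mm tall, 0.1 to 0.4 kg. Origin: centre of its underside, z up along its axis.
- white_tin: Loose steel food tin with a white label and a white lid with a small bright metal disc at its centre; plain upright cylinder, 62 mm diameter, 85 mm tall, 0.1 to 0.4 kg. Origin: centre of its underside, z up along its axis.
- purple_tin: Loose steel food tin with a purple label and a purple lid with a small bright metal disc at its centre; plain upright cylinder, 56 mm diameter, 110 mm tall, 0.1 to 0.4 kg. Origin: centre of its underside, z up along its axis.
- board: Fixed flat white display board, 90 mm (its x) by 450 mm (its y) by 12 mm thick, lying on the red cart top, with a row of four grey round marks (72 mm, dark outline, printed flat) along its y axis. Origin: centre of its underside; z up. The marks' centres are at x = 0, y = -142.5, -47.5, 47.5 and 142.5 mm in its frame, on its top face (z = 12 mm). It lies roughly crosswise in front of the robot, turned by up to 13 degrees.
- green_block: Green end block fixed on top of the board, 70 x 26 mm in plan and 22 mm tall, 62.5 mm beyond the last mark at one end of the row (at board y = +205 or -205 mm; which end differs from start to start, the black block is at the other end). Origin: centre of its underside, 12 mm above the cart top.
- black_block: Black end block fixed on top of the board, 70 x 26 mm in plan and 22 mm tall, 62.5 mm beyond the last mark at one end of the row (at board y = +205 or -205 mm; which end differs from start to start, the green block is at the other end). Origin: centre of its underside, 12 mm above the cart top.
- jar: Bystander: loose amber glass jar with a brass lid, 70 mm diameter, 110 mm tall, standing off to the left. Origin: centre of its underside.
- brown_carton: Bystander: loose brown carton with a green band, standing off to the right, 65 (x) x 110 (y) x 130 mm tall. Origin: centre of its underside.
- flat_carton: Bystander: loose flat blue carton with a white patch on top, lying beyond the board, 60 (x) x 190 (y) x 35 mm tall. Origin: centre of its underside.
Not all that is in view belongs to the job. Leave any brown look-alike of the blue_tin alone. Leave any turquoise look-alike of the white_tin alone.

How it is judged:
By the outcome, as a careful person would: the job done as asked, in the order asked, and still so for the second after the job is handed in, with the robot touching nothing.
It also fails if it takes over 99 s, if anything falls off the work surface, if the arm or the gripper's body presses on something with over 40 N, if the wrist force passes 120 N, or if a joint passes its speed limit or range.

## Working session

There is one attempt and no reset: what is moved stays moved. The work goes in short steps, Python scripts to look and compute and a tool call to move; the robot and the scene stay as the last step left them, time stands still between calls to the robot, and variables do not carry over. Pictures are saved under pics/ and viewed, about 12 in all and at most 16, crops included, and the job is handed in when it is done.

Besides the shell and the picture viewer there is one more tool, called after "Request:" as a command line: name --argument value ..., lists and objects as JSON in quotes. arm_command: Moves the arm, as the interface text tells. Its arguments: {"type":"object","properties":{"targets":{"type":"array"}},"required":["targets"]}

```bash
mkdir -p pics
python3 - <<'E'
from rig import bot, viewer
import cv2,numpy as np
s=bot.read_state();print({k:np.round(v,3).tolist() for k,v in s.items()},bot.tip_extent)
for n in("scene","top"):
    c=viewer.capture(n);cv2.imwrite(f"pics/{n}0.png",c["frame"][:,:,::-1])
    print(n,c["fx"],c["fy"],c["cx"],c["cy"],c["D"],np.round(c["view"],4).tolist())
E
```

```text
{'time_s': 0.0, 'joint_positions': [66.435, 30.28, 82.158, 0.0, 67.688, -10.227], 'qvel': [0.036, -0.0, -0.049, 0.054, 0.106, -0.072], 'tau': [-0.001, -44.004, -17.659, 0.063, 0.058, -0.0], 'position': [0.144, 0.608, 0.291], 'tcp_rot': [[0.231, 0.973, -0.001], [0.973, -0.231, -0.002], [-0.002, -0.0, -1.0]], 'force': [-0.317, 0.596, 0.626], 'moment': [0.059, 0.021, -0.023], 'opening': 1.004} 0.0697
scene 381.477093895951 381.477093895951 275.7598645895514 203.35426855263833 [-0.0647331  0.         0.         0.         0.       ] [[-0.3977, 0.9174, -0.0141, 0.2191], [0.6933, 0.2904, -0.6595, -0.3642], [-0.6009, -0.2721, -0.7516, 1.3015], [0.0, 0.0, 0.0, 1.0]]
top 430.4995522780469 430.4995522780469 281.72896562245245 214.42422284948958 [-0.04511881  0.          0.          0.          0.        ] [[0.0114, -0.9999, 0.0068, -0.0033], [-0.9957, -0.0119, -0.0918, 0.5433], [0.0919, -0.0057, -0.9958, 1.0641], [0.0, 0.0, 0.0, 1.0]]
```

View pics/scene0.png

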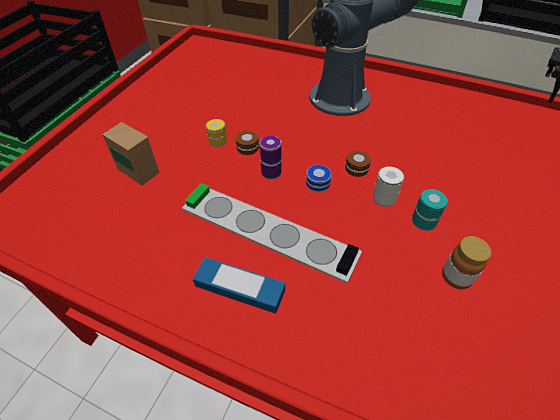

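View pics/top0.png

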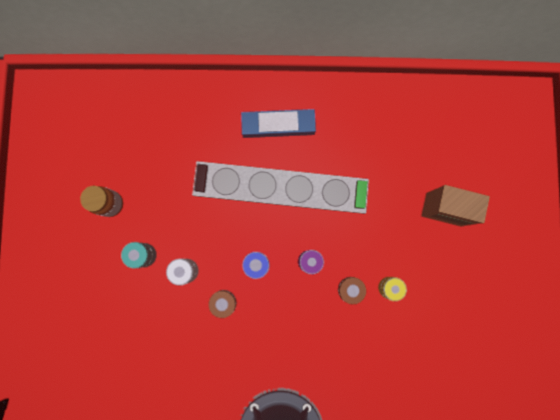

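```bash
cat > h.py <<'E'
import cv2,numpy as np
def K(c): return np.array([[c["fx"],0,c["cx"]],[0,c["fy"],c["cy"]],[0,0,1]])
def world(c,uv,z):
    p=cv2.undistortPoints(np.array([[uv]],float),K(c),np.array(c["D"])).ravel()
    V=np.array(c["view"]);R,t=V[:3,:3],V[:3,3];d=R.T@np.array([*p,1]);o=-R.T@t
    return (o+d*(z-o[2])/d[2])[:2]
def proj(c,P):
    V=np.array(c["view"]);return cv2.projectPoints(np.array([P],float),V[:3,:3],V[:3,3],K(c),np.array(c["D"]))[0].ravel()
H=dict(blue=.040,yellow=.062,white=.085,purple=.110)
E
python3 - <<'E'
from rig import viewer
from h import *
c=viewer.capture("top");s=viewer.capture("scene")
def blob(c,uv,r,f):
    h=cv2.cvtColor(c["frame"],cv2.COLOR_RGB2HSV).astype(int);m=f(h).astype(np.uint8)
    n,l,st,ce=cv2.connectedComponentsWithStats(m,connectivity=4)
    k=[(np.hypot(*(ce[i]-uv)),i) for i in range(1,n) if st[i,4]>8]
    d,i=min(k);return ce[i],st[i,4]
low=lambda h:(h[...,1]<90)&(h[...,2]>90)
for n,u,us in(("blue",(256,266),(318,171)),("yellow",(395,289),(216,125)),("purple",(312,262),(270,143)),("white",(179,272),(391,174))):
    f=low if n!="white" else (lambda h:(h[...,1]<60)&(h[...,2]<215)&(h[...,2]>100))
    a,na=blob(c,u,12,f);b,nb=blob(s,us,12,f);z=H[n]
    print(n,a.round(1),na,world(c,a,z).round(4),"scene",b.round(1),nb,world(s,b,z).round(4))
f=c["frame"];print(f[185,220:275,1]);print(f[272,160:200,1]);print(f[272,160:200,0])
M=[(226,181),(263,185),(299,189),(336,193)]
h=lambda h:(h[...,1]<60)&(h[...,2]>100)&(h[...,2]<175)
for m in M:
    a,na=blob(c,m,12,h);print(a.round(1),na,world(c,a,.012).round(4))
for m in [(219,208),(251,221),(285,236),(321,252)]:
    a,na=blob(s,m,12,h);print("s",a.round(1),na,world(s,a,.012).round(4))
cv2.imwrite("pics/a.png",cv2.resize(f[220:320,130:330,::-1],None,fx=4,fy=4,interpolation=0))
E
```

```text
blue [255.4 264.8] 124 [0.4162 0.0668] scene [318.6 172.5] 71 [0.4186 0.066 ]
yellow [394.9 289. ] 55 [ 0.3619 -0.2726] scene [214.8 123.9] 25 [ 0.3639 -0.2744]
purple [311.3 261.7] 73 [ 0.4266 -0.0661] scene [270.  141.6] 37 [ 0.429  -0.0674]
white [178.7 271.6] 122 [0.3991 0.2454] scene [391.  174.8] 207 [0.4025 0.2448]
[160 159 161 160 160 160 161 161 161 161 163 162 162 162 161 162 163 154
 137 156 171 172 171 173 172 173 174 168 148 139 153 162 163 164 164 163
 163 163 164 164 163 164 163 165 164 164 164 164 164 164 164 164 164 165
 158]
[ 50  49  50  50  52  72 132 188 210 212 211 211 209 195 169 161 160 159
 158 159 158 158 159 164 179 199 210 212 211 211 201 165 114  85  74  73
  73  67  61  53]
[203 202 203 203 203 197 190 199 213 216 216 216 214 200 176 168 167 167
 165 166 165 166 167 170 185 205 214 216 216 215 207 173 128 103  96  96
  95 108 155 192]
[225.7 181. ] 683 [0.6293 0.1484]
[262.1 184.8] 704 [0.6206 0.0545]
[298.9 188.7] 684 [ 0.6115 -0.0404]
[335.5 192.3] 678 [ 0.6034 -0.135 ]
s [217.7 207.1] 486 [ 0.6073 -0.1355]
s [249.6 220.8] 520 [ 0.6156 -0.0416]
s [284.1 235.9] 590 [0.6251 0.054 ]
s [320.7 251.5] 639 [0.6336 0.1483]
```

View pics/a.png

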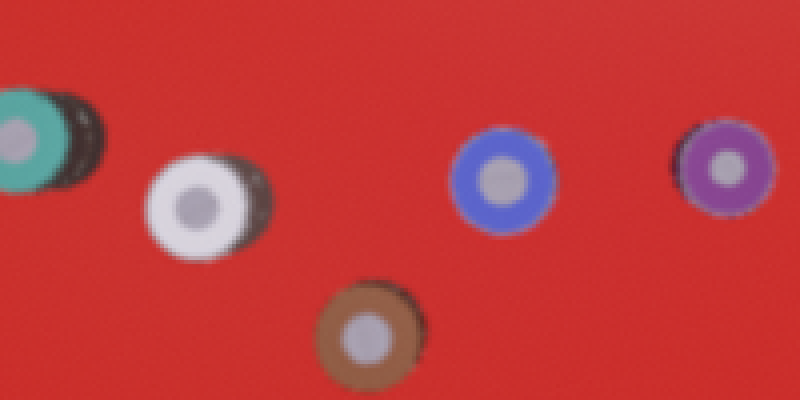

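```bash
cat > go.py <<'E'
import sys,numpy as np
from rig import bot
from scipy.spatial.transform import Rotation as Ro
def go(*t,ang=-5.3):
    s=bot.read_state();R=np.array(s["tcp_rot"]);a=np.radians(ang);c,n=np.cos(a),np.sin(a)
    T=np.array([[c,n,0],[n,-c,0],[0,0,-1]])
    print("t",round(s["time_s"],2),"pos",np.round(s["position"],4),"open",round(s["opening"],3),"F",np.round(s["force"],1),"q",np.round(s["joint_positions"],0))
    print("offset cm",(R.T@(np.array(t)-s["position"])*100).round(2),"rot",Ro.from_matrix(R.T@T).as_rotvec(degrees=True).round(2))
if __name__=="__main__": go(*map(float,sys.argv[1:4]))
E
python3 go.py .417 .066 .291
```

```text
t 0.2 pos [0.144  0.6078 0.2916] open 1.001 F [ 0.2  0.3 -0.9] q [ 66.  30.  82.   0.  68. -10.]
offset cm [-46.42  39.06   0.11] rot [4.000e-02 7.000e-02 8.196e+01]
```

Request:
arm_command --targets '[{"rot": [0,0,8],"offset": [-3.5,2.9,0],"gripper": 0},{"rot": [0,0,16],"offset": [-7,5.9,0],"gripper": 0},{"rot": [0,0,24],"offset": [-10.5,8.8,0],"gripper": 0},{"rot": [0,0,32],"offset": [-14,11.8,0],"gripper": 0},{"rot": [0,0,40],"offset": [-17.5,14.7,0],"gripper": 0},{"rot": [0,0,48],"offset": [-21,17.7,0],"gripper": 0},{"rot": [0,0,56],"offset": [-24.5,20.6,0],"gripper": 0},{"rot": [0,0,64],"offset": [-28,23.6,0],"gripper": 0}]'

```text
time_s: 1.0
position: [0.3095, 0.2796, 0.2924]
tcp_rot: [[0.977, 0.214, 0.0], [0.214, -0.977, 0.0], [0.0, -0.0, -1.0]]
force: [0.9, -0.1, 0.3]
opening: 1.003
```

```bash
python3 go.py .417 .066 .2
```

```text
t 1.0 pos [0.3095 0.2796 0.2924] open 1.003 F [ 0.9 -0.1  0.3] q [ 27.  14. 110.  -0.  55.  14.]
offset cm [ 5.92 23.17  9.24] rot [-1.000e-02 -2.000e-02  1.766e+01]
```

Request:
arm_command --targets '[{"rot": [0,0,6],"offset": [1.0,3.9,1.5],"gripper": 0},{"rot": [0,0,12],"offset": [2.0,7.8,3],"gripper": 0},{"rot": [0,0,17.7],"offset": [3,11.6,4.6],"gripper": 0},{"rot": [0,0,17.7],"offset": [4,15.5,6.2],"gripper": 0},{"rot": [0,0,17.7],"offset": [5,19.4,7.7],"gripper": 0},{"rot": [0,0,17.7],"offset": [5.9,23.2,9.2],"gripper": 0},{"rot": [0,0,17.7],"offset": [5.9,23.2,9.2],"gripper": 0},{"rot": [0,0,17.7],"offset": [5.9,23.2,9.2],"gripper": 0}]'

```text
time_s: 1.8
position: [0.4176, 0.0671, 0.1999]
tcp_rot: [[0.996, -0.091, -0.002], [-0.091, -0.996, 0.0], [-0.002, -0.0, -1.0]]
force: [-0.3, 0.6, -0.4]
opening: 1.004
```

```bash
python3 go.py .417 .066 .077
python3 - <<'E'
from rig import viewer
from h import *
c=viewer.capture("top")["frame"];s=viewer.capture("scene")["frame"]
a=cv2.resize(c[200:320,180:360,::-1],(600,400));b=cv2.resize(s[90:230,220:430,::-1],(600,400))
cv2.imwrite("pics/b.png",cv2.resize(np.vstack([a,b]),(450,600)))
E
```

```text
t 1.8 pos [0.4176 0.0671 0.1999] open 1.004 F [-0.3  0.6 -0.4] q [ -6.  25. 115.   0.  40.  -1.]
offset cm [-0.03  0.12 12.29] rot [-0.01  0.09  0.11]
```

View pics/b.png

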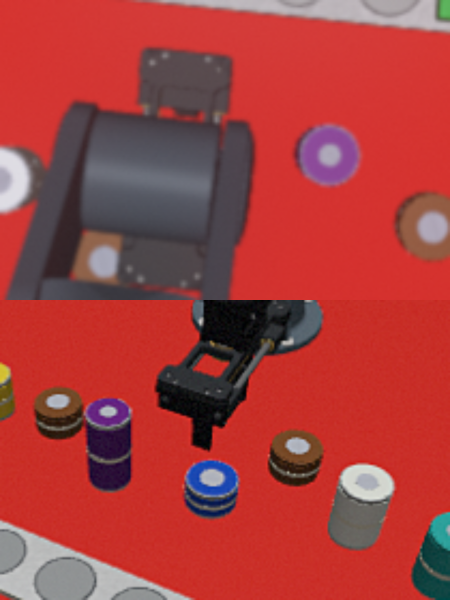

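Request:
arm_command --targets '[{"rot": [0,0,0],"offset": [0,0.1,3.5],"gripper": 0},{"rot": [0,0,0],"offset": [0,0.1,7],"gripper": 0},{"rot": [0,0,0],"offset": [0,0.1,9.5],"gripper": 0},{"rot": [0,0,0],"offset": [0,0.1,11.3],"gripper": 0},{"rot": [0,0,0],"offset": [0,0.1,12.3],"gripper": 0},{"rot": [0,0,0],"offset": [0,0.1,12.3],"gripper": 0}]'

```text
time_s: 2.5
position: [0.4168, 0.0678, 0.0768]
tcp_rot: [[0.996, -0.086, -0.002], [-0.086, -0.996, 0.0], [-0.002, -0.0, -1.0]]
force: [-0.2, 0.1, 0.4]
opening: 1.0
```

```bash
python3 go.py .417 .066 .077
python3 - <<'E'
from rig import viewer
from h import *
c=viewer.capture("top")["frame"];s=viewer.capture("scene")["frame"]
b=cv2.resize(s[110:210,250:400,::-1],(750,500))
cv2.imwrite("pics/c.png",b)
E
```

```text
t 2.5 pos [0.4168 0.0678 0.0768] open 1.0 F [-0.2  0.1  0.4] q [ -6.  41. 120.   0.  20.  -1.]
offset cm [ 0.03  0.18 -0.02] rot [-0.    0.1   0.38]
```

View pics/c.png

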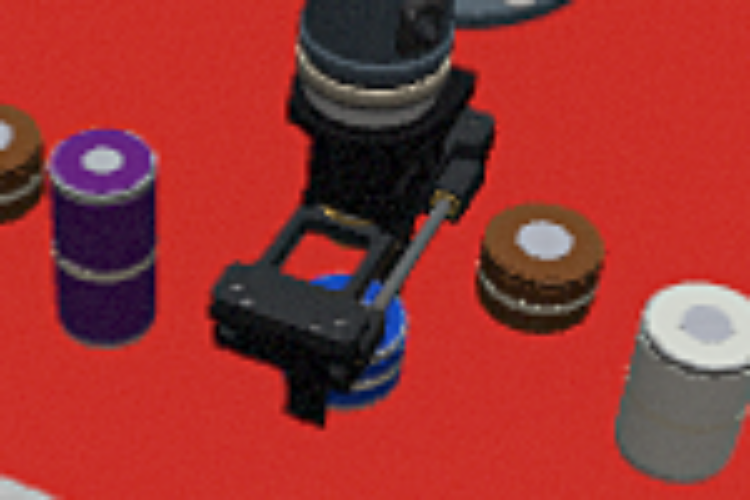

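Request:
arm_command --targets '[{"rot": [0,0,0.3],"offset": [0,0.1,0],"gripper": 0},{"rot": [0,0,0.3],"offset": [0,0.1,0],"gripper": 1},{"rot": [0,0,0.3],"offset": [0,0.1,0],"gripper": 1},{"rot": [0,0,0.3],"offset": [0,0.1,0],"gripper": 1},{"rot": [0,0,0.3],"offset": [0,0.1,0],"gripper": 1},{"rot": [0,0,0.3],"offset": [0,0.1,0],"gripper": 1},{"rot": [0,0,0.3],"offset": [0,0.1,0],"gripper": 1},{"rot": [0,0,0.3],"offset": [0,0.1,0],"gripper": 1}]'

```text
time_s: 3.4
position: [0.4175, 0.0657, 0.0775]
tcp_rot: [[0.996, -0.093, 0.0], [-0.093, -0.996, -0.0], [0.0, 0.0, -1.0]]
force: [0.7, -0.6, 5.2]
opening: 0.749
```

```bash
python3 go.py .417 .066 .077
python3 - <<'E'
from rig import viewer
from h import *
s=viewer.capture("scene")
for p in((.4635,.063,.007),(.417,.066,0),(.417,.066,.04)): print((proj(s,p)-[250,110])*5)
E
```

```text
t 3.4 pos [0.4175 0.0657 0.0775] open 0.749 F [ 0.7 -0.6  5.2] q [ -6.  41. 120.  -0.  20.  -1.]
offset cm [-0.05 -0.02  0.05] rot [ 0.   -0.02 -0.05]
[304.91375079 411.21209834]
[338.70590703 363.62390007]
[343.86115206 310.45816464]
```

Request:
arm_command --targets '[{"rot": [0,0,0],"offset": [0,0,-1],"gripper": 1},{"rot": [0,0,0],"offset": [0,0,-3],"gripper": 1},{"rot": [0,0,0],"offset": [0,0,-6],"gripper": 1},{"rot": [0,0,0],"offset": [0,0,-9.5],"gripper": 1},{"rot": [0,0,0],"offset": [0,0,-12.5],"gripper": 1},{"rot": [0,0,0],"offset": [0,0,-15],"gripper": 1},{"rot": [0,0,0],"offset": [0,0,-16],"gripper": 1},{"rot": [0,0,0],"offset": [0,0,-16],"gripper": 1}]'

```text
time_s: 4.25
position: [0.4178, 0.0658, 0.2384]
tcp_rot: [[0.996, -0.093, 0.003], [-0.093, -0.996, -0.0], [0.003, 0.0, -1.0]]
force: [0.7, 0.4, -1.8]
opening: 0.753
```

```bash
python3 go.py .6054 -.135 .15
```

```text
t 4.25 pos [0.4178 0.0658 0.2384] open 0.753 F [ 0.7  0.4 -1.8] q [ -6.  20. 113.   0.  46.  -1.]
offset cm [20.52 18.25  8.9 ] rot [ 0.   -0.18 -0.03]
```

Request:
arm_command --targets '[{"rot": [0,0,0],"offset": [2,1.8,0],"gripper": 1},{"rot": [0,0,0],"offset": [5.3,4.7,0],"gripper": 1},{"rot": [0,0,0],"offset": [8.8,7.8,0],"gripper": 1},{"rot": [0,0,0],"offset": [12.3,10.9,1],"gripper": 1},{"rot": [0,0,0],"offset": [15.6,13.9,3.5],"gripper": 1},{"rot": [0,0,0],"offset": [18.4,16.3,6],"gripper": 1},{"rot": [0,0,0],"offset": [20.2,17.9,8],"gripper": 1},{"rot": [0,0,0],"offset": [20.5,18.2,8.9],"gripper": 1}]'

```text
time_s: 5.05
position: [0.6048, -0.1366, 0.1437]
tcp_rot: [[0.995, -0.095, -0.004], [-0.095, -0.995, 0.001], [-0.004, -0.001, -1.0]]
force: [-0.5, 0.5, 0.0]
opening: 0.753
```

Request:
arm_command --targets '[{"rot": [0,0,0],"offset": [0,0,1],"gripper": 1},{"rot": [0,0,0],"offset": [0,0,2],"gripper": 1},{"rot": [0,0,0],"offset": [0,0,3],"gripper": 1},{"rot": [0,0,0],"offset": [0,0,4],"gripper": 1},{"rot": [0,0,0],"offset": [0,0,4.5],"gripper": 1},{"rot": [0,0,0],"offset": [0,0,4.5],"gripper": 1}]'

```text
time_s: 5.65
position: [0.6041, -0.1339, 0.1027]
tcp_rot: [[0.996, -0.092, -0.001], [-0.092, -0.996, 0.001], [-0.001, -0.0, -1.0]]
force: [-0.8, 0.2, -1.6]
opening: 0.749
```

```bash
python3 go.py .6054 -.135 .090
```

```text
t 5.65 pos [ 0.6041 -0.1339  0.1027] open 0.749 F [-0.8  0.2 -1.6] q [-23.  44.  90.  -0.  45. -18.]
offset cm [0.14 0.1  1.27] rot [-0.02  0.08 -0.01]
```

Request:
arm_command --targets '[{"rot": [0,0,0],"offset": [0.1,0.1,0.5],"gripper": 1},{"rot": [0,0,0],"offset": [0.1,0.1,0.8],"gripper": 1},{"rot": [0,0,0],"offset": [0.1,0.1,1.1],"gripper": 1},{"rot": [0,0,0],"offset": [0.1,0.1,1.2],"gripper": 1},{"rot": [0,0,0],"offset": [0.1,0.1,1.2],"gripper": 1}]'

```text
time_s: 6.15
position: [0.6054, -0.1356, 0.0911]
tcp_rot: [[0.996, -0.093, -0.0], [-0.093, -0.996, 0.0], [-0.0, -0.0, -1.0]]
force: [-1.2, 0.7, -0.4]
opening: 0.749
```

```bash
python3 go.py .6054 -.135 .090
```

```text
t 6.15 pos [ 0.6054 -0.1356  0.0911] open 0.749 F [-1.2  0.7 -0.4] q [-23.  45.  90.  -0.  44. -18.]
offset cm [-0.01 -0.06  0.11] rot [-0.    0.02 -0.05]
```

Lower until contact, then release and raise.

Request:
arm_command --targets '[{"rot": [0,0,0],"offset": [0,0,0.1],"gripper": 1},{"rot": [0,0,0],"offset": [0,0,0.15],"gripper": 1},{"rot": [0,0,0],"offset": [0,0,0.2],"gripper": 1},{"rot": [0,0,0],"offset": [0,0,0.2],"gripper": 1}]'

```text
time_s: 6.55
position: [0.6055, -0.1356, 0.0896]
tcp_rot: [[0.996, -0.093, 0.0], [-0.093, -0.996, -0.0], [0.0, 0.0, -1.0]]
force: [-0.2, 0.6, 0.5]
opening: 0.757
```

Request:
arm_command --targets '[{"rot": [0,0,0],"offset": [0,0,0],"gripper": 0},{"rot": [0,0,0],"offset": [0,0,0],"gripper": 0},{"rot": [0,0,0],"offset": [0,0,0],"gripper": 0},{"rot": [0,0,0],"offset": [0,0,0],"gripper": 0},{"rot": [0,0,0],"offset": [0,0,-3],"gripper": 0},{"rot": [0,0,0],"offset": [0,0,-7],"gripper": 0},{"rot": [0,0,0],"offset": [0,0,-11],"gripper": 0},{"rot": [0,0,0],"offset": [0,0,-15],"gripper": 0}]'

```text
time_s: 7.35
position: [0.6052, -0.1354, 0.2405]
tcp_rot: [[0.996, -0.093, -0.001], [-0.093, -0.996, 0.0], [-0.001, -0.0, -1.0]]
force: [0.6, 0.3, -0.8]
opening: 0.999
```

```bash
python3 go.py .363 -.2735 .2
```

```text
t 7.35 pos [ 0.6052 -0.1354  0.2405] open 0.999 F [ 0.6  0.3 -0.8] q [-23.  33.  86.   0.  61. -18.]
offset cm [-22.83  16.     4.06] rot [-0.01  0.03 -0.04]
```

Request:
arm_command --targets '[{"rot": [0,0,0],"offset": [-2.9,2,0],"gripper": 0},{"rot": [0,0,0],"offset": [-6.5,4.6,0],"gripper": 0},{"rot": [0,0,0],"offset": [-10.5,7.4,0],"gripper": 0},{"rot": [0,0,0],"offset": [-14.5,10.2,1],"gripper": 0},{"rot": [0,0,0],"offset": [-18,12.6,2],"gripper": 0},{"rot": [0,0,0],"offset": [-20.8,14.6,3],"gripper": 0},{"rot": [0,0,0],"offset": [-22.8,16,4],"gripper": 0},{"rot": [0,0,0],"offset": [-22.8,16,4],"gripper": 0}]'

```text
time_s: 8.15
position: [0.361, -0.2741, 0.1984]
tcp_rot: [[0.995, -0.097, -0.003], [-0.097, -0.995, 0.002], [-0.003, -0.002, -1.0]]
force: [0.6, 0.7, -0.5]
opening: 0.996
```

```bash
cat > chk.py <<'E'
import sys
from rig import viewer
from h import *
# check placed tins: lid disc centre in both views vs measured mark
M=dict(blue=((.6034,-.135),(.6073,-.1355)),yellow=((.6115,-.0404),(.6156,-.0416)),white=((.6206,.0545),(.6251,.054)),purple=((.6293,.1484),(.6336,.1483)))
c=[viewer.capture("top"),viewer.capture("scene")]
for n in sys.argv[1:]:
    for k in(0,1):
        u=proj(c[k],(*M[n][k],.012+H[n]));h=cv2.cvtColor(c[k]["frame"],cv2.COLOR_RGB2HSV).astype(int)
        m=((h[...,1]<90)&(h[...,2]>90)) if n!="white" else ((h[...,1]<60)&(h[...,2]>100)&(h[...,2]<(185 if k==0 else 212)))
        N,l,st,ce=cv2.connectedComponentsWithStats(m.astype(np.uint8),connectivity=4)
        d,i=min((np.hypot(*(ce[i]-u)),i) for i in range(1,N) if st[i,4]>8)
        print(n,k,"area",st[i,4],"err mm",((world(c[k],ce[i],.012+H[n])-M[n][k])*1000).round(1))
cv2.imwrite("pics/chk_%s.png"%sys.argv[-1],np.hstack([cv2.resize(c[0]["frame"][120:320,130:430,::-1],(450,300)),cv2.resize(c[1]["frame"][100:300,150:500,::-1],(350,200)).repeat(1,0)[:,:350]]) if 0 else c[1]["frame"][:,:,::-1])
E
python3 go.py .363 -.2735 .095; python3 chk.py blue
```

```text
t 8.15 pos [ 0.361  -0.2741  0.1984] open 0.996 F [ 0.6  0.7 -0.5] q [-51.  26. 111.  -0.  42. -46.]
offset cm [ 0.22 -0.06 10.34] rot [-0.13  0.16 -0.28]
blue 0 area 119 err mm [1.2 0.5]
blue 1 area 89 err mm [-0.5  0.7]
```

View pics/chk_blue.png

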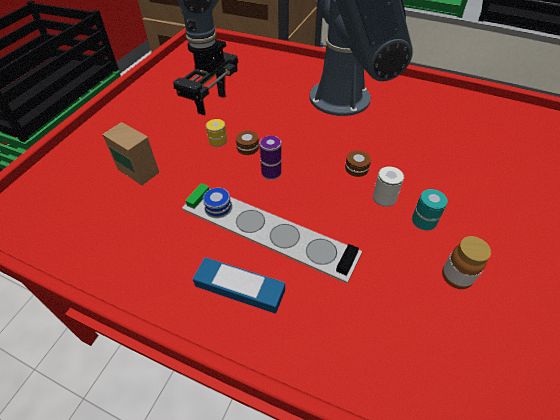

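Blue stands on the mark beside the green block (pixel 217,200), within about 1 mm. Now yellow.

Request:
arm_command --targets '[{"rot": [0,0,-0.2],"offset": [0.1,0,3],"gripper": 0},{"rot": [0,0,-0.2],"offset": [0.1,0,6],"gripper": 0},{"rot": [0,0,-0.2],"offset": [0.1,0,8.5],"gripper": 0},{"rot": [0,0,-0.2],"offset": [0.1,0,10.3],"gripper": 0},{"rot": [0,0,-0.2],"offset": [0.1,0,10.3],"gripper": 0},{"rot": [0,0,-0.2],"offset": [0.1,0,10.3],"gripper": 0}]'

```text
time_s: 8.85
position: [0.3656, -0.2735, 0.0965]
tcp_rot: [[0.996, -0.088, 0.0], [-0.088, -0.996, -0.0], [0.0, 0.0, -1.0]]
force: [-0.2, 0.7, 0.1]
opening: 1.001
```

```bash
python3 go.py .363 -.2735 .095
```

```text
t 8.85 pos [ 0.3656 -0.2735  0.0965] open 1.001 F [-0.2  0.7  0.1] q [-51.  39. 114.   0.  27. -46.]
offset cm [-0.26  0.02  0.15] rot [ 0.02 -0.03  0.25]
```

Request:
arm_command --targets '[{"rot": [0,0,0.2],"offset": [-0.2,0,0.1],"gripper": 0},{"rot": [0,0,0.2],"offset": [-0.2,0,0.1],"gripper": 1},{"rot": [0,0,0.2],"offset": [-0.2,0,0.1],"gripper": 1},{"rot": [0,0,0.2],"offset": [-0.2,0,0.1],"gripper": 1},{"rot": [0,0,0.2],"offset": [-0.2,0,0.1],"gripper": 1},{"rot": [0,0,0.2],"offset": [-0.2,0,0.1],"gripper": 1},{"rot": [0,0,0.2],"offset": [-0.2,0,0.1],"gripper": 1},{"rot": [0,0,0.2],"offset": [-0.2,0,0.1],"gripper": 1}]'

```text
time_s: 9.65
position: [0.3627, -0.2737, 0.0954]
tcp_rot: [[0.996, -0.093, 0.0], [-0.093, -0.996, -0.0], [0.0, 0.0, -1.0]]
force: [-0.1, 0.2, 2.4]
opening: 0.639
```

Request:
arm_command --targets '[{"rot": [0,0,0],"offset": [0,0,0],"gripper": 1}]'

```text
time_s: 9.75
position: [0.3627, -0.2737, 0.0954]
tcp_rot: [[0.996, -0.093, 0.0], [-0.093, -0.996, -0.0], [0.0, 0.0, -1.0]]
force: [-0.1, 0.2, 3.0]
opening: 0.633
```

Request:
arm_command --targets '[{"rot": [0,0,0],"offset": [0,0,-1],"gripper": 1},{"rot": [0,0,0],"offset": [0,0,-3],"gripper": 1},{"rot": [0,0,0],"offset": [0,0,-6],"gripper": 1},{"rot": [0,0,0],"offset": [0,0,-9.5],"gripper": 1},{"rot": [0,0,0],"offset": [0,0,-13],"gripper": 1},{"rot": [0,0,0],"offset": [0,0,-16],"gripper": 1},{"rot": [0,0,0],"offset": [0,0,-17],"gripper": 1},{"rot": [0,0,0],"offset": [0,0,-17],"gripper": 1}]'

```text
time_s: 10.55
position: [0.3629, -0.2738, 0.2664]
tcp_rot: [[0.996, -0.093, 0.002], [-0.093, -0.996, -0.002], [0.002, 0.002, -1.0]]
force: [-0.1, 0.1, -2.2]
opening: 0.634
```

```bash
python3 go.py .6135 -.041 .18
```

```text
t 10.55 pos [ 0.3629 -0.2738  0.2664] open 0.634 F [-0.1  0.1 -2.2] q [-51.  19. 108.   0.  53. -46.]
offset cm [ 22.77 -25.52   8.63] rot [ 0.13 -0.13 -0.03]
```

Request:
arm_command --targets '[{"rot": [0,0,0],"offset": [1.6,-1.8,0],"gripper": 1},{"rot": [0,0,0],"offset": [4.4,-4.9,0],"gripper": 1},{"rot": [0,0,0],"offset": [7.4,-8.3,0],"gripper": 1},{"rot": [0,0,0],"offset": [10.4,-11.7,0],"gripper": 1},{"rot": [0,0,0],"offset": [13.4,-15.1,0.5],"gripper": 1},{"rot": [0,0,0],"offset": [16.4,-18.5,2],"gripper": 1},{"rot": [0,0,0],"offset": [19.4,-21.8,4],"gripper": 1},{"rot": [0,0,0],"offset": [21.8,-24.5,6],"gripper": 1}]'

```text
time_s: 11.35
position: [0.603, -0.0477, 0.202]
tcp_rot: [[0.996, -0.092, -0.003], [-0.092, -0.996, 0.001], [-0.003, -0.001, -1.0]]
force: [0.6, -1.0, -0.9]
opening: 0.636
```

Request:
arm_command --targets '[{"rot": [0,0,0],"offset": [0.9,-1,2],"gripper": 1},{"rot": [0,0,0],"offset": [0.9,-1,4],"gripper": 1},{"rot": [0,0,0],"offset": [0.9,-1,6],"gripper": 1},{"rot": [0,0,0],"offset": [0.9,-1,7.5],"gripper": 1},{"rot": [0,0,0],"offset": [0.9,-1,8.5],"gripper": 1},{"rot": [0,0,0],"offset": [0.9,-1,8.5],"gripper": 1},{"rot": [0,0,0],"offset": [0.9,-1,8.5],"gripper": 1}]'

```text
time_s: 12.05
position: [0.6124, -0.041, 0.1202]
tcp_rot: [[0.996, -0.093, -0.0], [-0.093, -0.996, 0.0], [-0.0, -0.0, -1.0]]
force: [-0.9, -0.2, -1.2]
opening: 0.638
```

```bash
python3 go.py .6135 -.041 .1074
```

```text
t 12.05 pos [ 0.6124 -0.041   0.1202] open 0.638 F [-0.9 -0.2 -1.2] q [-14.  42.  91.   0.  47.  -9.]
offset cm [ 0.11 -0.01  1.28] rot [-0.    0.   -0.06]
```

Request:
arm_command --targets '[{"rot": [0,0,0],"offset": [0.1,0,0.5],"gripper": 1},{"rot": [0,0,0],"offset": [0.1,0,0.9],"gripper": 1},{"rot": [0,0,0],"offset": [0.1,0,1.1],"gripper": 1},{"rot": [0,0,0],"offset": [0.1,0,1.2],"gripper": 1},{"rot": [0,0,0],"offset": [0.1,0,1.25],"gripper": 1},{"rot": [0,0,0],"offset": [0.1,0,1.3],"gripper": 1},{"rot": [0,0,0],"offset": [0.1,0,1.35],"gripper": 1},{"rot": [0,0,0],"offset": [0.1,0,1.35],"gripper": 1}]'

```text
time_s: 12.85
position: [0.6134, -0.0409, 0.1075]
tcp_rot: [[0.996, -0.093, 0.0], [-0.093, -0.996, -0.0], [0.0, 0.0, -1.0]]
force: [-2.0, -0.4, 5.0]
opening: 0.634
```

```bash
python3 go.py .6135 -.041 .1074
```

```text
t 12.85 pos [ 0.6134 -0.0409  0.1075] open 0.634 F [-2.  -0.4  5. ] q [-14.  44.  91.  -0.  45.  -9.]
offset cm [0.01 0.01 0.01] rot [ 0.   -0.02 -0.04]
```

Request:
arm_command --targets '[{"rot": [0,0,0],"offset": [0,0,0],"gripper": 0},{"rot": [0,0,0],"offset": [0,0,0],"gripper": 0},{"rot": [0,0,0],"offset": [0,0,0],"gripper": 0},{"rot": [0,0,0],"offset": [0,0,0],"gripper": 0},{"rot": [0,0,0],"offset": [0,0,-2],"gripper": 0},{"rot": [0,0,0],"offset": [0,0,-6],"gripper": 0},{"rot": [0,0,0],"offset": [0,0,-10],"gripper": 0},{"rot": [0,0,0],"offset": [0,0,-13],"gripper": 0}]'

```text
time_s: 13.65
position: [0.6139, -0.041, 0.239]
tcp_rot: [[0.996, -0.093, 0.002], [-0.093, -0.996, -0.001], [0.002, 0.0, -1.0]]
force: [0.2, -0.3, -0.4]
opening: 1.0
```

```bash
python3 go.py .4008 .245 .2
```

```text
t 13.65 pos [ 0.6139 -0.041   0.239 ] open 1.0 F [ 0.2 -0.3 -0.4] q [-14.  33.  87.   0.  60.  -9.]
offset cm [-23.89 -26.49   3.84] rot [ 0.02 -0.13 -0.04]
```

Request:
arm_command --targets '[{"rot": [0,0,0],"offset": [-2,-2.2,0],"gripper": 0},{"rot": [0,0,0],"offset": [-5.2,-5.7,0],"gripper": 0},{"rot": [0,0,0],"offset": [-8.4,-9.3,0],"gripper": 0},{"rot": [0,0,0],"offset": [-11.6,-12.9,0],"gripper": 0},{"rot": [0,0,0],"offset": [-14.8,-16.4,1],"gripper": 0},{"rot": [0,0,0],"offset": [-18,-20,2],"gripper": 0},{"rot": [0,0,0],"offset": [-21,-23.3,3],"gripper": 0},{"rot": [0,0,0],"offset": [-23.9,-26.5,3.8],"gripper": 0}]'

```text
time_s: 14.45
position: [0.3987, 0.2465, 0.1984]
tcp_rot: [[0.996, -0.093, 0.0], [-0.093, -0.996, 0.0], [0.0, -0.0, -1.0]]
force: [0.3, 0.2, 0.6]
opening: 0.999
```

Request:
arm_command --targets '[{"rot": [0,0,0],"offset": [0,0,0],"gripper": 0},{"rot": [0,0,0],"offset": [0,0,0],"gripper": 0},{"rot": [0,0,0],"offset": [0,0,0],"gripper": 0},{"rot": [0,0,0],"offset": [0,0,0],"gripper": 0}]'

```text
time_s: 14.85
position: [0.4015, 0.2444, 0.1991]
tcp_rot: [[0.995, -0.095, 0.002], [-0.095, -0.995, 0.0], [0.002, -0.0, -1.0]]
force: [0.4, -0.2, 0.2]
opening: 0.998
```

```bash
python3 go.py .4008 .245 .115;python3 chk.py blue yellow
```

```text
t 14.85 pos [0.4015 0.2444 0.1991] open 0.998 F [ 0.4 -0.2  0.2] q [ 18.  27. 109.  -0.  44.  23.]
offset cm [-0.09 -0.05  8.41] rot [-0.03 -0.09 -0.16]
blue 0 area 119 err mm [1.2 0.5]
blue 1 area 89 err mm [-0.5  0.7]
yellow 0 area 58 err mm [0.9 0.4]
yellow 1 area 47 err mm [-1.   0.7]
```

View pics/chk_yellow.png

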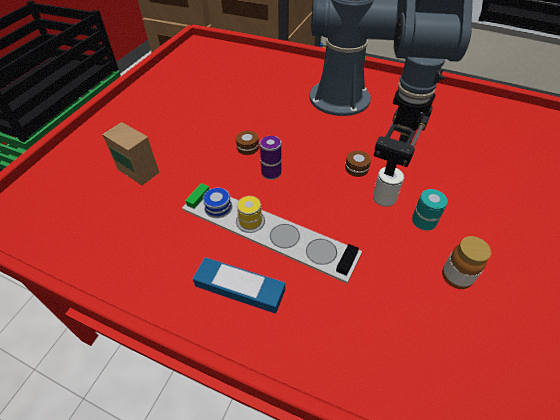

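Blue (217,200) and yellow (249,212) stand centred within about 1 mm; the gripper is above white (389,185). Descend.

Request:
arm_command --targets '[{"rot": [0,0,0],"offset": [0,0,2.5],"gripper": 0},{"rot": [0,0,0],"offset": [0,0,5],"gripper": 0},{"rot": [0,0,0],"offset": [0,0,7],"gripper": 0},{"rot": [0,0,0],"offset": [0,0,8.4],"gripper": 0},{"rot": [0,0,0],"offset": [0,0,8.4],"gripper": 0},{"rot": [0,0,0],"offset": [0,0,8.4],"gripper": 0},{"rot": [0,0,0],"offset": [0,0,8.4],"gripper": 0}]'

```text
time_s: 15.65
position: [0.4008, 0.2451, 0.1155]
tcp_rot: [[0.996, -0.094, 0.002], [-0.094, -0.996, 0.001], [0.002, -0.001, -1.0]]
force: [0.8, 0.2, 1.8]
opening: 1.0
```

```bash
python3 go.py .4008 .245 .115
```

```text
t 15.65 pos [0.4008 0.2451 0.1155] open 1.0 F [0.8 0.2 1.8] q [ 18.  37. 112.  -0.  31.  23.]
offset cm [0.   0.01 0.05] rot [-0.04 -0.09 -0.08]
```

Request:
arm_command --targets '[{"rot": [0,0,0],"offset": [0,0,0],"gripper": 1},{"rot": [0,0,0],"offset": [0,0,0],"gripper": 1},{"rot": [0,0,0],"offset": [0,0,0],"gripper": 1},{"rot": [0,0,0],"offset": [0,0,0],"gripper": 1},{"rot": [0,0,0],"offset": [0,0,0],"gripper": 1},{"rot": [0,0,0],"offset": [0,0,0],"gripper": 1},{"rot": [0,0,0],"offset": [0,0,0],"gripper": 1},{"rot": [0,0,0],"offset": [0,0,0],"gripper": 1}]'

```text
time_s: 16.45
position: [0.4, 0.2452, 0.115]
tcp_rot: [[0.996, -0.093, 0.0], [-0.093, -0.996, 0.0], [0.0, -0.0, -1.0]]
force: [-1.1, 1.2, 6.7]
opening: 0.71
```

Request:
arm_command --targets '[{"rot": [0,0,0],"offset": [0,0,-1],"gripper": 1},{"rot": [0,0,0],"offset": [0,0,-3],"gripper": 1},{"rot": [0,0,0],"offset": [0,0,-6],"gripper": 1},{"rot": [0,0,0],"offset": [0,0,-9],"gripper": 1},{"rot": [0,0,0],"offset": [0,0,-11.5],"gripper": 1},{"rot": [0,0,0],"offset": [0,0,-13],"gripper": 1},{"rot": [0,0,0],"offset": [0,0,-13],"gripper": 1},{"rot": [0,0,0],"offset": [0,0,-13],"gripper": 1}]'

```text
time_s: 17.25
position: [0.3995, 0.245, 0.2445]
tcp_rot: [[0.996, -0.093, -0.001], [-0.093, -0.996, -0.0], [-0.001, 0.0, -1.0]]
force: [-1.0, -0.6, -3.0]
opening: 0.71
```

```bash
python3 go.py .623 .054 .2
```

```text
t 17.25 pos [0.3995 0.245  0.2445] open 0.71 F [-1.  -0.6 -3. ] q [ 18.  23. 107.  -0.  51.  23.]
offset cm [24.03 16.94  4.44] rot [ 0.02  0.03 -0.04]
```

Request:
arm_command --targets '[{"rot": [0,0,0],"offset": [1.8,1.3,0],"gripper": 1},{"rot": [0,0,0],"offset": [5,3.5,0],"gripper": 1},{"rot": [0,0,0],"offset": [8.5,6,0],"gripper": 1},{"rot": [0,0,0],"offset": [12,8.5,0],"gripper": 1},{"rot": [0,0,0],"offset": [15.5,10.9,1],"gripper": 1},{"rot": [0,0,0],"offset": [19,13.4,2],"gripper": 1},{"rot": [0,0,0],"offset": [22,15.5,3],"gripper": 1},{"rot": [0,0,0],"offset": [24,16.9,4.4],"gripper": 1}]'

```text
time_s: 18.05
position: [0.6249, 0.0523, 0.1984]
tcp_rot: [[0.995, -0.095, -0.001], [-0.095, -0.995, -0.0], [-0.001, 0.0, -1.0]]
force: [0.8, -0.2, -2.7]
opening: 0.705
```

Request:
arm_command --targets '[{"rot": [0,0,0],"offset": [0,0,1.5],"gripper": 1},{"rot": [0,0,0],"offset": [0,0,3],"gripper": 1},{"rot": [0,0,0],"offset": [0,0,4.5],"gripper": 1},{"rot": [0,0,0],"offset": [0,0,5.5],"gripper": 1},{"rot": [0,0,0],"offset": [0,0,6],"gripper": 1},{"rot": [0,0,0],"offset": [0,0,6],"gripper": 1},{"rot": [0,0,0],"offset": [0,0,6],"gripper": 1}]'

```text
time_s: 18.75
position: [0.6236, 0.0549, 0.1413]
tcp_rot: [[0.996, -0.092, 0.001], [-0.092, -0.996, -0.0], [0.001, 0.0, -1.0]]
force: [0.2, -0.5, -3.2]
opening: 0.704
```

```bash
python3 go.py .623 .054 .127
```

```text
t 18.75 pos [0.6236 0.0549 0.1413] open 0.704 F [ 0.2 -0.5 -3.2] q [-5. 41. 89. -0. 50.  0.]
offset cm [-0.05  0.1   1.43] rot [ 0.   -0.07 -0.01]
```

Request:
arm_command --targets '[{"rot": [0,0,0],"offset": [0,0.1,0.6],"gripper": 1},{"rot": [0,0,0],"offset": [0,0.1,1.0],"gripper": 1},{"rot": [0,0,0],"offset": [0,0.1,1.2],"gripper": 1},{"rot": [0,0,0],"offset": [0,0.1,1.3],"gripper": 1},{"rot": [0,0,0],"offset": [0,0.1,1.4],"gripper": 1},{"rot": [0,0,0],"offset": [0,0.1,1.45],"gripper": 1},{"rot": [0,0,0],"offset": [0,0.1,1.5],"gripper": 1},{"rot": [0,0,0],"offset": [0,0.1,1.5],"gripper": 1}]'

```text
time_s: 19.55
position: [0.6231, 0.0536, 0.1271]
tcp_rot: [[0.996, -0.093, 0.0], [-0.093, -0.996, -0.0], [0.0, 0.0, -1.0]]
force: [-3.0, 0.0, 4.9]
opening: 0.706
```

```bash
python3 go.py .623 .054 .127
```

```text
t 19.55 pos [0.6231 0.0536 0.1271] open 0.706 F [-3.   0.   4.9] q [-5. 43. 89. -0. 49.  0.]
offset cm [-0.02 -0.04  0.01] rot [ 0.01 -0.02 -0.03]
```

Request:
arm_command --targets '[{"rot": [0,0,0],"offset": [0,0,0],"gripper": 0},{"rot": [0,0,0],"offset": [0,0,0],"gripper": 0},{"rot": [0,0,0],"offset": [0,0,0],"gripper": 0},{"rot": [0,0,0],"offset": [0,0,0],"gripper": 0},{"rot": [0,0,0],"offset": [0,0,-2],"gripper": 0},{"rot": [0,0,0],"offset": [0,0,-5],"gripper": 0},{"rot": [0,0,0],"offset": [0,0,-9],"gripper": 0},{"rot": [0,0,0],"offset": [0,0,-12],"gripper": 0}]'

```text
time_s: 20.35
position: [0.6237, 0.0536, 0.2477]
tcp_rot: [[0.996, -0.093, 0.002], [-0.093, -0.996, -0.0], [0.002, -0.0, -1.0]]
force: [0.2, -0.2, -0.3]
opening: 0.999
```

```bash
python3 go.py .428 -.067 .235
```

```text
t 20.35 pos [0.6237 0.0536 0.2477] open 0.999 F [ 0.2 -0.2 -0.3] q [-5. 33. 84.  0. 62.  0.]
offset cm [-18.37  13.83   1.23] rot [-0.   -0.1  -0.04]
```

Request:
arm_command --targets '[{"rot": [0,0,0],"offset": [-3,2.3,0],"gripper": 0},{"rot": [0,0,0],"offset": [-6.5,4.9,0],"gripper": 0},{"rot": [0,0,0],"offset": [-10,7.5,0],"gripper": 0},{"rot": [0,0,0],"offset": [-13.5,10.1,0.5],"gripper": 0},{"rot": [0,0,0],"offset": [-16.5,12.4,1],"gripper": 0},{"rot": [0,0,0],"offset": [-18.4,13.8,1.2],"gripper": 0},{"rot": [0,0,0],"offset": [-18.4,13.8,1.2],"gripper": 0},{"rot": [0,0,0],"offset": [-18.4,13.8,1.2],"gripper": 0}]'

```text
time_s: 21.15
position: [0.4279, -0.0671, 0.2341]
tcp_rot: [[0.996, -0.094, 0.002], [-0.094, -0.996, -0.0], [0.002, 0.0, -1.0]]
force: [0.0, -0.3, 0.4]
opening: 0.998
```

```bash
python3 go.py .428 -.067 .135;python3 chk.py blue yellow white
```

```text
t 21.15 pos [ 0.4279 -0.0671  0.2341] open 0.998 F [ 0.  -0.3  0.4] q [-24.  21. 112.   0.  46. -18.]
offset cm [-0.01 -0.01  9.91] rot [ 0.01 -0.1  -0.12]
blue 0 area 119 err mm [1.2 0.5]
blue 1 area 88 err mm [-0.4  0.8]
yellow 0 area 58 err mm [0.9 0.4]
yellow 1 area 46 err mm [-0.9  0.9]
white 0 area 282 err mm [-29.5  -6.1]
white 1 area 100 err mm [-0.5 -1. ]
```

View pics/chk_white.png

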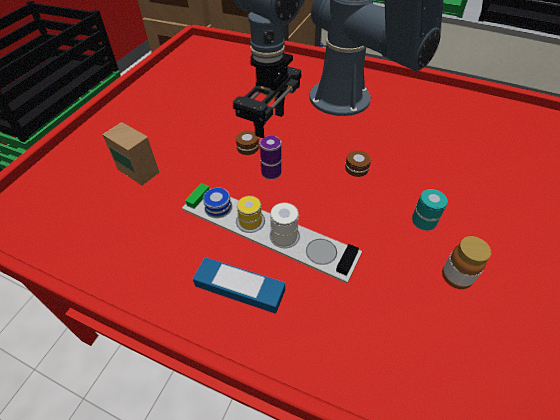

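White stands at (284,225), about 1 mm off by the scene view. The top-view figure of 29.5 mm latched onto the wrong blob, so I'll recheck it later. Now purple.

Request:
arm_command --targets '[{"rot": [0,0,0],"offset": [0,0,3],"gripper": 0},{"rot": [0,0,0],"offset": [0,0,6],"gripper": 0},{"rot": [0,0,0],"offset": [0,0,8.5],"gripper": 0},{"rot": [0,0,0],"offset": [0,0,9.9],"gripper": 0},{"rot": [0,0,0],"offset": [0,0,9.9],"gripper": 0},{"rot": [0,0,0],"offset": [0,0,9.9],"gripper": 0},{"rot": [0,0,0],"offset": [0,0,9.9],"gripper": 0}]'

```text
time_s: 21.95
position: [0.4281, -0.0666, 0.1354]
tcp_rot: [[0.996, -0.092, 0.002], [-0.092, -0.996, -0.001], [0.002, 0.001, -1.0]]
force: [0.8, -0.1, -0.3]
opening: 0.999
```

```bash
python3 go.py .428 -.067 .135
```

```text
t 21.95 pos [ 0.4281 -0.0666  0.1354] open 0.999 F [ 0.8 -0.1 -0.3] q [-24.  33. 117.   0.  30. -18.]
offset cm [-0.01  0.04  0.04] rot [ 0.04 -0.11  0.01]
```

Request:
arm_command --targets '[{"rot": [0,0,0],"offset": [0,0,0],"gripper": 1},{"rot": [0,0,0],"offset": [0,0,0],"gripper": 1},{"rot": [0,0,0],"offset": [0,0,0],"gripper": 1},{"rot": [0,0,0],"offset": [0,0,0],"gripper": 1},{"rot": [0,0,0],"offset": [0,0,0],"gripper": 1},{"rot": [0,0,0],"offset": [0,0,0],"gripper": 1},{"rot": [0,0,0],"offset": [0,0,0],"gripper": 1},{"rot": [0,0,0],"offset": [0,0,0],"gripper": 1}]'

```text
time_s: 22.75
position: [0.4273, -0.0668, 0.1349]
tcp_rot: [[0.996, -0.093, 0.0], [-0.093, -0.996, -0.0], [0.0, 0.0, -1.0]]
force: [0.4, -0.2, 3.1]
opening: 0.64
```

Request:
arm_command --targets '[{"rot": [0,0,0],"offset": [0,0,-1],"gripper": 1},{"rot": [0,0,0],"offset": [0,0,-3],"gripper": 1},{"rot": [0,0,0],"offset": [0,0,-6],"gripper": 1},{"rot": [0,0,0],"offset": [0,0,-9],"gripper": 1},{"rot": [0,0,0],"offset": [0,0,-12],"gripper": 1},{"rot": [0,0,0],"offset": [0,0,-14],"gripper": 1},{"rot": [0,0,0],"offset": [0,0,-15],"gripper": 1},{"rot": [0,0,0],"offset": [0,0,-15],"gripper": 1}]'

```text
time_s: 23.55
position: [0.4271, -0.0666, 0.2857]
tcp_rot: [[0.996, -0.093, 0.002], [-0.093, -0.996, -0.001], [0.002, 0.001, -1.0]]
force: [0.4, -0.4, -4.4]
opening: 0.639
```

```bash
python3 go.py .6315 .1484 .25
```

```text
t 23.55 pos [ 0.4271 -0.0666  0.2857] open 0.639 F [ 0.4 -0.4 -4.4] q [-24.  16. 109.  -0.  55. -18.]
offset cm [ 18.34 -23.31   3.59] rot [ 0.04 -0.11 -0.03]
```

Request:
arm_command --targets '[{"rot": [0,0,0],"offset": [1.4,-1.8,0],"gripper": 1},{"rot": [0,0,0],"offset": [4,-5,0],"gripper": 1},{"rot": [0,0,0],"offset": [6.6,-8.4,0],"gripper": 1},{"rot": [0,0,0],"offset": [9.3,-11.8,0],"gripper": 1},{"rot": [0,0,0],"offset": [12,-15.2,0],"gripper": 1},{"rot": [0,0,0],"offset": [14.6,-18.6,0],"gripper": 1},{"rot": [0,0,0],"offset": [17,-21.6,1],"gripper": 1},{"rot": [0,0,0],"offset": [18.3,-23.3,2.5],"gripper": 1}]'

```text
time_s: 24.35
position: [0.6326, 0.1508, 0.2577]
tcp_rot: [[0.996, -0.091, 0.0], [-0.091, -0.996, 0.001], [0.0, -0.001, -1.0]]
force: [0.0, -0.8, -4.2]
opening: 0.641
```

Request:
arm_command --targets '[{"rot": [0,0,0],"offset": [0,0,1.5],"gripper": 1},{"rot": [0,0,0],"offset": [0,0,4],"gripper": 1},{"rot": [0,0,0],"offset": [0,0,6.5],"gripper": 1},{"rot": [0,0,0],"offset": [0,0,8.5],"gripper": 1},{"rot": [0,0,0],"offset": [0,0,9.8],"gripper": 1},{"rot": [0,0,0],"offset": [0,0,9.8],"gripper": 1},{"rot": [0,0,0],"offset": [0,0,9.8],"gripper": 1},{"rot": [0,0,0],"offset": [0,0,9.8],"gripper": 1}]'

```text
time_s: 25.15
position: [0.6318, 0.1483, 0.1627]
tcp_rot: [[0.996, -0.093, 0.002], [-0.093, -0.996, 0.0], [0.002, -0.0, -1.0]]
force: [0.6, 0.6, -3.1]
opening: 0.638
```

```bash
python3 go.py .6315 .1484 .147
```

```text
t 25.15 pos [0.6318 0.1483 0.1627] open 0.638 F [ 0.6  0.6 -3.1] q [ 3. 41. 84.  0. 55.  9.]
offset cm [-0.03 -0.    1.57] rot [-0.02 -0.12 -0.04]
```

Request:
arm_command --targets '[{"rot": [0,0,0],"offset": [0,0,0.6],"gripper": 1},{"rot": [0,0,0],"offset": [0,0,1.1],"gripper": 1},{"rot": [0,0,0],"offset": [0,0,1.3],"gripper": 1},{"rot": [0,0,0],"offset": [0,0,1.45],"gripper": 1},{"rot": [0,0,0],"offset": [0,0,1.55],"gripper": 1},{"rot": [0,0,0],"offset": [0,0,1.6],"gripper": 1},{"rot": [0,0,0],"offset": [0,0,1.65],"gripper": 1},{"rot": [0,0,0],"offset": [0,0,1.65],"gripper": 1}]'

```text
time_s: 25.95
position: [0.6309, 0.1483, 0.1469]
tcp_rot: [[0.996, -0.093, 0.0], [-0.093, -0.996, -0.0], [0.0, 0.0, -1.0]]
force: [-2.4, -0.0, 6.8]
opening: 0.642
```

```bash
python3 go.py .6315 .1484 .147
```

```text
t 25.95 pos [0.6309 0.1483 0.1469] open 0.642 F [-2.4 -0.   6.8] q [ 3. 42. 85. -0. 53.  9.]
offset cm [ 0.05 -0.01 -0.01] rot [ 0.   -0.   -0.03]
```

Release, rise, then move clear toward the robot.

Request:
arm_command --targets '[{"rot": [0,0,0],"offset": [0,0,0],"gripper": 0},{"rot": [0,0,0],"offset": [0,0,0],"gripper": 0},{"rot": [0,0,0],"offset": [0,0,0],"gripper": 0},{"rot": [0,0,0],"offset": [0,0,0],"gripper": 0},{"rot": [0,0,0],"offset": [0,0,-2],"gripper": 0},{"rot": [0,0,0],"offset": [0,0,-5],"gripper": 0},{"rot": [0,0,0],"offset": [0,0,-9],"gripper": 0},{"rot": [0,0,0],"offset": [0,0,-12],"gripper": 0}]'

```text
time_s: 26.75
position: [0.6316, 0.1484, 0.2672]
tcp_rot: [[0.996, -0.093, 0.002], [-0.093, -0.996, 0.0], [0.002, -0.0, -1.0]]
force: [1.0, -0.9, 0.1]
opening: 1.001
```

Request:
arm_command --targets '[{"rot": [0,0,0],"offset": [-3,0,0],"gripper": 0},{"rot": [0,0,0],"offset": [-7,0,0],"gripper": 0},{"rot": [0,0,0],"offset": [-11,0,0],"gripper": 0},{"rot": [0,0,0],"offset": [-15,0,0],"gripper": 0},{"rot": [0,0,0],"offset": [-18,0,0],"gripper": 0},{"rot": [0,0,0],"offset": [-20,0,0],"gripper": 0},{"rot": [0,0,0],"offset": [-20,0,0],"gripper": 0},{"rot": [0,0,0],"offset": [-20,0,0],"gripper": 0}]'

```text
time_s: 27.55
position: [0.433, 0.167, 0.2657]
tcp_rot: [[0.996, -0.093, 0.003], [-0.093, -0.996, 0.0], [0.003, -0.0, -1.0]]
force: [-0.8, 0.4, 0.2]
opening: 0.999
```

```bash
sed -i 's/(185 if k==0 else 212)/(172 if k==0 else 212)/' chk.py; python3 chk.py blue yellow white purple
python3 - <<'E'
from rig import viewer
import cv2
f=viewer.capture("top")["frame"];cv2.imwrite("pics/f.png",f[:,:,::-1])
cv2.imwrite("pics/g.png",cv2.resize(f[150:225,180:380,::-1],None,fx=4,fy=4,interpolation=2))
E
```

```text
blue 0 area 120 err mm [1.1 0.6]
blue 1 area 90 err mm [-0.3  0.7]
yellow 0 area 58 err mm [0.9 0.4]
yellow 1 area 46 err mm [-0.9  0.9]
white 0 area 237 err mm [-29.5  -6.3]
white 1 area 97 err mm [-0.4 -1.4]
purple 0 area 69 err mm [0.8 0.1]
purple 1 area 63 err mm [-1.5 -0.6]
```

View pics/chk_purple.png

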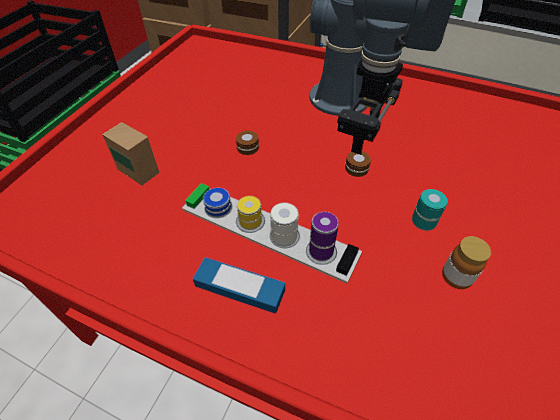

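View pics/g.png

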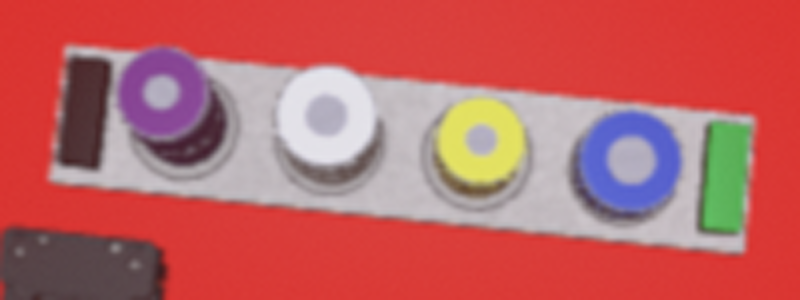

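View pics/f.png

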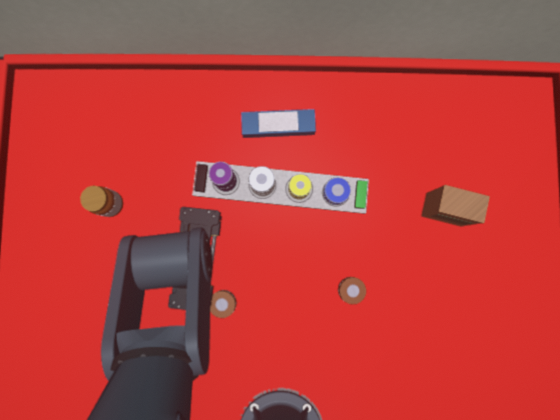

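All four tins stand in order, green to black: blue (217,200), yellow (249,212), white (284,225), purple (323,238). Bystanders look unmoved and the gripper is clear. I'll check white in the top view from its disc centre (about 261.1,178.6), then hand in.

Run:
```python
from rig import viewer,ticket
from h import *
c=viewer.capture("top")
e=(world(c,(261.1,178.6),.097)-[.6206,.0545])*1000;print(e)
if np.hypot(*e)<4: print(ticket.hand_in())
```

```text
[ 1.09536007 -0.96589069]
the job is handed in; nothing more can be done
None
```

All four tins stand upright on the board in the order asked. From the green block to the black block they are blue (40 mm), yellow (62 mm), white (85 mm) and purple (110 mm). Each was lowered onto its mark before release, and the job was handed in at about 28 s with the gripper well clear.

In the last check, both cameras put every tin within about 2 mm of its mark. The jar, both cartons and the look-alikes look unmoved in the pictures; I did not measure them.

- **White tin:** the automatic top-view check failed, reading 30 mm off because it picked up the wrong blob. Reading the disc centre by hand in that view gave about 1.5 mm off, and the scene camera agreed.
- **Cameras:** the two differ by about 4 mm in x on absolute positions, so I averaged them. Each camera's tin error was taken against the mark as that same camera saw it.

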